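# Press the clapper into its fitted block and ease the sprung lever back up

## Task

Put the wooden tailor's clapper away in its fitted block: lay it in the long cutout, then pull the block's sprung lever down until its cross roller has pressed the clapper fully home, flush on the cutout's floor. Then keep control of the lever and let it come back up slowly all the way to its raised stop before you let go; it must never spring back on its own. Leave the other things on the table where they are.

Things in the scene. Friction and masses are not known exactly. Their poses are not given: they have to be found in the camera images.
- clapper_mid (a point): the clapper: a beech block, 236 mm long (its y axis), 56 wide (x), 43 high (z), 0.27 to 0.49 kg, lying flat on the table. This point is its centre, 21.5 mm above its underside. It feels 56 wide all along, though its finger grooves look slimmer. Its sides are upright from 12 to 31 mm above the underside, its edges rounded (radius 12). Either end may go first.
- tool_block: the fitted wooden block, fixed to the table. Origin: centre of its underside, below the cutout's centre; z up, x along the cutout towards the lever's hinge (away from the robot, within 0.25 rad), y across. The rim round the cutout is 36 mm above the table, 276 mm long and 92 mm wide. The table top is at height 0.
- cutout (a point): centre of the cutout's floor, 12 mm above the table, axes as the block's. Cutout: 242 mm long (x), 61 wide (y), 24 deep. Two sprung ribs in each long wall hold a clapper laid in: level, underside about 23 mm above the table. 6 to 16 N at its middle pushes it past them to the floor, where they grip it: its centre is then 33.5 mm above the table, its top 19 mm above the rim.
- lever (a joint): angle of the sprung lever, rad: 0 = raised against its stop, its arms 1.50 above level; grows as it is pulled down; about 1.50 = arms level, clapper pressed home by the rubber cross roller (24 mm thick, 170 mm from the hinge); end stop 1.53. A spring pushes it up: about 1 N at the grip bar near the top, 4 N at the bottom, 8 to 16 N while the clapper goes in. Let go, it snaps up.
- lever_hinge (a point): middle of the lever's fixed hinge axis, which runs across the block (its y): 170 mm from the block's origin along its x, 67 mm above the table; axes as the block's. From here the lever's two arms, 116 mm apart, reach towards the block's -x side
- lever_handle (a point): middle of the lever's grip bar: round, 16 mm thick, lying across the block (y), clear for 95 mm between the arms and 40 mm from the roller. With the arms level it is 220 mm from the hinge axis towards block -x and 35 mm higher than it; raised, about 290 mm above the table. The bar turns with the lever, so it must roll between fingers that keep their direction.
- mister: brown spray bottle, 154 mm tall, standing at the back left; a bystander, its origin at its underside
- notions_tin: oblong dark tin, 73x153x43 mm, at the back right; a bystander, its origin at its underside
- thread_cone: tall thread cone, 67 mm across, 115 mm high, at the back; a bystander, its origin at its underside
- cone_white: pale thread cone, 58 mm across, 100 mm high, standing at the right front; a bystander, its origin at its underside
- spool_cream: thread spool, 36 mm across, 60 mm high, standing behind the work; a bystander, its origin at its underside
- rotary_cutter: rotary cutter, 170 mm long, 22 mm high, lying at the right front; a bystander, its origin at its underside
- fabric_marker: slim marker pen, 125 mm long, lying at the front edge; a bystander, its origin at its underside
- chalk_1: flat three-cornered piece of tailor's chalk, 40 mm, 8 mm thick, at the front edge; a bystander, its origin at its underside
Mind the look-alikes: they are no part of the job. Of the things that look like the part that bears clapper_mid, the smaller one is meant.

How it is judged:
On the way, in this order (a step that is already met when the one before it is completed fails the run):
1. the clapper lies in the cutout, level and along it, resting on the ribs or deeper (z of clapper_mid in the frame of tool_block between 0.028 and 0.052 m and horizontal distance between clapper_mid and cutout below 0.008 m and angle between the y axis of clapper_mid and the x axis of tool_block, either way round below 0.05 rad and angle between clapper_mid's own z axis and vertical below 0.13 rad and linear speed of clapper below 0.05 m/s), for 0.2 s.
2. the lever is fully down and the clapper is pressed home under it (z of clapper_mid in the frame of tool_block between 0.028 and 0.037 m and horizontal distance between clapper_mid and cutout below 0.008 m and angle between the y axis of clapper_mid and the x axis of tool_block, either way round below 0.05 rad and angle between clapper_mid's own z axis and vertical below 0.13 rad and value of joint lever above 1.46 rad), for 0.1 s.
3. the lever is back at its raised stop (value of joint lever below 0.06 rad), for 0.2 s.
At the end, for the whole second after the job is handed in: The clapper is pressed home in the cutout: its centre under 37 mm above the block's underside (33.5 when on the floor), within 8 mm of the cutout's centre, along it within 0.05 rad and level; the lever is back up within 0.06 rad of its raised stop; both are released and at rest (z of clapper_mid in the frame of tool_block between 0.028 and 0.037 m and horizontal distance between clapper_mid and cutout below 0.008 m and angle between the y axis of clapper_mid and the x axis of tool_block, either way round below 0.05 rad and angle between clapper_mid's own z axis and vertical below 0.13 rad and value of joint lever below 0.06 rad and linear speed of clapper below 0.02 m/s); the robot touches nothing.
It fails at once if the lever springs back: it moves upward faster than 2 rad/s (velocity of joint lever below -2 rad/s).
It fails at once if one of the other things on the table is displaced by more than 5 cm (distance of any of mister, notions_tin, thread_cone, cone_white, spool_cream, rotary_cutter, fabric_marker, chalk_1 from where it was at the start of the episode above 0.05 m).
It also fails if it takes over 69 s, if anything falls off the work surface, if the arm or the gripper's body presses on something with over 40 N, if the wrist force passes 120 N, or if a joint passes its speed limit or range.

## Robot

A 6-joint arm with a two-finger parallel gripper is mounted at the origin on a cart in front of the work surface, level with it; the furniture and walls round the work are solid. World frame = base frame: x ahead of the robot, y to its left, z up, the work surface at z = 0. Lengths are in m, angles in rad, forces in N, time in s.
With the tool pointing down it reaches from about 0.225 to 0.875 m from the base axis. Payload 3.4 kg.
Tool frame: the origin (TCP) lies midway between the tips of the shut fingers; the grasp point (between the pads) lies 19 mm behind it (manip.pinch_z is the distance from the TCP to the grasp point, in m); z points along the fingers, y is the line along which they close (so a half turn about z gives the same grasp; the last joint's range is limited). The gripper opens to 85 mm and grips with 20 to 120 N. Pads are 22 mm wide; open, the fingers measure 114 mm over their backs; the gripper's body (76 mm by 85 mm) begins 54 mm behind the grasp point. The pads swing forward as they close: fully open they stand 13 mm farther back than shut.
Start: joints at [-1.34, 0.276, 1.505, -0, 1.361, -0.121], TCP at [0.198, -0.54, 0.231] pointing down, gripper open.
Joint ranges: [-2.89, 2.89], [-0.75, 2.08], [0.22, 2.7], [-1.18, 4.32], [0.11, 2.71], [-2.7, 2.7]. Speed limits (rad/s): [2.57, 2.57, 3.14, 3.14, 3.14, 3.14].

## Interface

Orientations are given as a unit quaternion [w, x, y, z].
In Python, from rig import manip gives the robot as it stands.
- The arm moves only by the tool carry_out, never from a script. Its arguments are lists of equal length, an entry for each row: "delta_pos": the shift along the tool's x, y, z scaled (see below), a list of three; "turn": the turn, a rotation vector about the tool's x, y, z scaled (see below), a list of three; "claw": the closure, from -1 (fully open) to 1 (shut). A call has 1 to 12 rows; each row is the pose to reach, as a shift and turn from the pose commanded when the call began, along the tool's axes at that moment; what a row does not reach only later rows make up. The controller multiplies each number of a shift by 400 mm and each number of a turn by 30 degrees. A row lasts 1/10 s, in which the tool goes at most 50 mm and 8.59 degrees, less where a joint would pass 70% of its speed; a pose out of reach is approached as far as the arm can. A call with a number of a shift or a turn outside -1 to 1 is refused whole. A call with a gripper value outside its range is refused whole. The fingers move at their own pace and stop on an object; "force" is the grip in N (left out, the last holds). Time passes only in rows, so rows that repeat a pose let the fingers close. It gives the time, the measured TCP pose, the force, the opening and the grip force at its end, in the units of the state.
- manip.get_state(): the state, without advancing time (a new reading comes with each control period).
- manip.get_image(name): name is "scene" or "top" or "wrist"; returns a dict with "image" (400x640x3 uint8, red, green, blue), "z_map" (400x640 float32, m along the optical axis (not along the pixel's ray), 0 where there is no reading), "fx", "fy", "cx", "cy" (pixels), "world_to_cam" (4x4, takes a point from world to camera coordinates). Camera axes: x right, y down, z forward; pixel columns grow to the right and rows downward; lengths in m; the calibration is good to about 2 mm. A picture is of the moment at which its call begins.
- manip.sign_off(): hands the job in; it is judged then, once.
Trained networks look in the newest picture that a camera, given by its name, has taken for a name from the list of things; names that differ only in an ending like _2 or _b are one class to them, and where a whole thing is asked for, a point or a joint stands for the part that bears it (a point fixed in the world has none). Each returns a list of dicts, best first, with "score" (0 to 1); they miss things now and then, are a little off and sometimes report something else, mostly with a low value. They report only what shows in the picture. A call takes as long as a camera call. They do not tell look-alikes from the thing itself.
- manip.spot_in(camera, query): "point" ([x, y, z] in m, in world coordinates, good to about 4 mm: the middle of the surface that is visible of it).
- manip.place_of(camera, query): "point" ([x, y, z] in m, in world coordinates, good to about 4 mm: a listed point, or the origin of a listed thing).
The state is a dict: "clock": time; "qpos": joint angles; "qd": joint speeds; "effort": joint torques, N m; "position": TCP position; "ee_rot": TCP orientation; "contact_force": force on the tool from outside, world axes, zero at the start; "moment": the same for the moment, N m; "width": finger opening in m; "gripper_force": force on a finger pad.
Only numpy, scipy, OpenCV 4.12 (cv2) and the standard library are available. Lean on these libraries where they do the work, as an engineer would, in place of code of your own. Each camera call takes 0.05 s, during which the arm holds its last target. There are 200 camera calls.

## Working session

There is one attempt and no reset: what is moved stays moved. The work goes in short steps, Python scripts to look and compute and a tool call to move; the robot and the scene stay as the last step left them, time stands still between calls to the robot, and variables do not carry over. Pictures are saved under pics/ and viewed, at most 10 in all, crops included, and the job is handed in when it is done.

Besides the shell and the picture viewer there is one more tool, called in YAML: its name, and indented under it one key for each argument. carry_out: Moves the arm, as the interface text tells. Shifts and turns lie within -1 to 1; 1 stands for 400 mm of shift or 30 degrees of turn. Its arguments: {"type":"object","properties":{"delta_pos":{"type":"array","items":{"type":"array","items":{"type":"number","minimum":-1,"maximum":1}}},"turn":{"type":"array","items":{"type":"array","items":{"type":"number","minimum":-1,"maximum":1}}},"claw":{"type":"array","items":{"type":"number"}},"force":{"type":"number"}},"required":["delta_pos","turn","claw"]}

```bash
mkdir -p pics
cat > h.py <<'E'
import numpy as np, cv2
from rig import manip
from scipy.spatial.transform import Rotation as R
def snap(c,fn,crop=None,scale=1):
    d=manip.get_image(c); im=d["image"][:,:,::-1]
    if crop: im=im[crop[1]:crop[3],crop[0]:crop[2]]
    if scale!=1: im=cv2.resize(im,None,fx=scale,fy=scale)
    cv2.imwrite("pics/"+fn,im); return d
def cloud(d):
    z=d["z_map"]; v,u=np.mgrid[:z.shape[0],:z.shape[1]]
    p=np.stack([(u-d["cx"])/d["fx"]*z,(v-d["cy"])/d["fy"]*z,z],-1)
    T=np.linalg.inv(d["world_to_cam"]); w=p@T[:3,:3].T+T[:3,3]; w[z<=0]=np.nan; return w
def px(d,p):
    T=d["world_to_cam"]; c=T[:3,:3]@np.array(p)+T[:3,3]; return [round(d["fx"]*c[0]/c[2]+d["cx"]),round(d["fy"]*c[1]/c[2]+d["cy"])]
def tool():
    s=manip.get_state(); q=s["ee_rot"]; return np.array(s["position"]),R.from_quat([q[1],q[2],q[3],q[0]]),s
E
python3 - <<'E'
from h import *
ds=snap("scene","s1.png"); dt=snap("top","t1.png")
a=np.hstack([]) 
for c,d in(("scene",ds),("top",dt)):
  for q in ("clapper_mid","tool_block","cutout","lever_hinge","lever_handle"):
    print(c,q,[(np.round(r["point"],3).tolist(),round(r["score"],2),px(d,r["point"])) for r in manip.place_of(c,q)])
print(manip.get_state())
E
```

```text
Traceback (most recent call last):
ValueError: need at least one array to concatenate
```

View pics/t1.png

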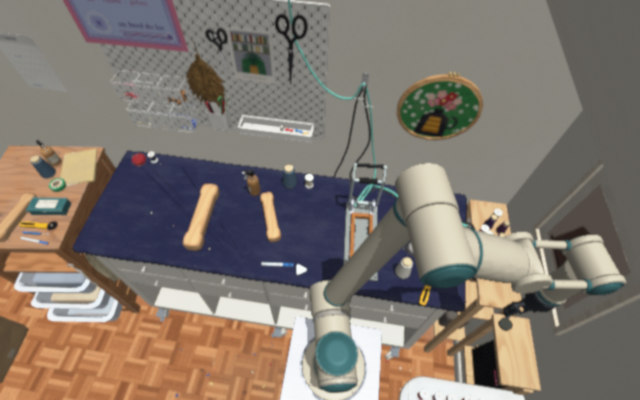

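View pics/s1.png

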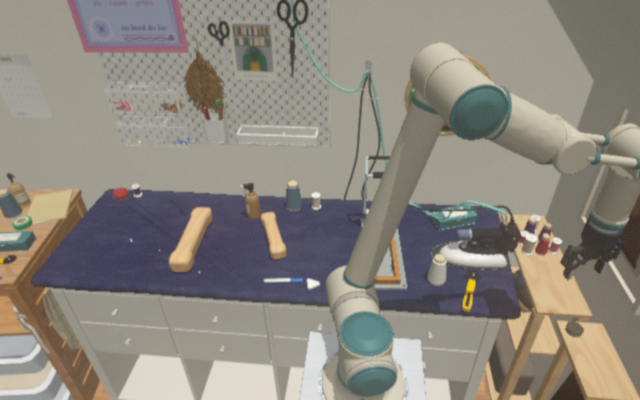

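The top view shows two clapper-like pieces: a larger one at about (200,217) and a smaller one at (270,217). The smaller is meant. The block is at about (362,235), with the lever raised at (368,175). In the scene view the same two sit at (190,238) and (273,235).

Run:
```python
from h import *
ds=manip.get_image("scene"); dt=snap("top","t2.png",(170,140,430,300),3)
for c,d in(("scene",ds),("top",dt)):
  for q in ("clapper_mid","tool_block","cutout","lever_hinge","lever_handle"):
    print(c,q,[(np.round(r["point"],3).tolist(),round(r["score"],2),px(d,r["point"])) for r in manip.place_of(c,q)])
  w=cloud(d)
  m=(w[...,2]>.025)&(w[...,2]<.06)&(w[...,0]>.2)&(w[...,0]<.9)&(w[...,1]<.7)&(w[...,1]>0.05)
  n,l,st,ce=cv2.connectedComponentsWithStats(m.astype(np.uint8))
  for i in range(1,n):
    if st[i,4]>60:
      P=w[l==i]; rr=cv2.minAreaRect(P[:,:2].astype(np.float32)); print(c,"blob",st[i],np.round(rr[0],3),np.round(rr[1],3),round(rr[2],1),np.round(np.percentile(P[:,2],95),3))
s=manip.get_state();print(s["position"],s["ee_rot"],s["clock"])
```

```text
scene clapper_mid [([0.495, 0.629, 0.029], 0.93, [192, 236]), ([0.547, 0.343, 0.02], 0.57, [273, 233])]
scene tool_block [([0.474, -0.048, -0.002], 0.77, [381, 258]), ([0.347, -0.331, 0.001], 0.35, [471, 290])]
scene cutout [([0.479, -0.059, 0.011], 0.7, [384, 254])]
scene lever_hinge []
scene lever_handle [([0.664, -0.04, 0.293], 0.62, [383, 157])]
scene blob [204 175  90  12 564] [0.849 0.508] [0.383 0.022] 89.4 0.058
scene blob [295 179  63  12 421] [0.849 0.18 ] [0.259 0.031] 86.1 0.059
scene blob [312 193   9  12  74] [0.747 0.209] [0.034 0.032] 33.0 0.058
scene blob [286 194  16  13 126] [0.726 0.295] [0.036 0.062] 16.0 0.058
scene blob [246 203  14  13 100] [0.653 0.442] [0.036 0.051] 14.2 0.058
scene blob [ 169  208   43   61 1214] [0.489 0.627] [0.313 0.075] 2.7 0.058
scene blob [261 212  25  44 588] [0.538 0.344] [0.236 0.055] 22.1 0.044
top clapper_mid [([0.544, 0.344, 0.022], 0.66, [270, 216]), ([0.497, 0.631, 0.025], 0.59, [202, 216]), ([0.337, 0.273, 0.0], 0.59, [277, 265])]
top tool_block [([0.474, -0.05, 0.003], 0.94, [360, 246])]
top cutout [([0.474, -0.054, 0.01], 0.86, [361, 245])]
top lever_hinge [([0.644, -0.039, 0.067], 0.6, [363, 203])]
top lever_handle [([0.664, -0.037, 0.284], 0.84, [370, 167]), ([0.349, -0.328, 0.0], 0.55, [428, 285])]
top blob [211 147 137  24 645] [0.848 0.375] [0.65  0.025] 89.8 0.058
top blob [283 176  14  10  78] [0.73  0.296] [0.029 0.061] 16.6 0.059
top blob [183 184  36  65 937] [0.496 0.63 ] [0.31  0.074] 2.6 0.059
top blob [261 192  20  49 546] [0.544 0.345] [0.237 0.055] 21.6 0.048
[ 0.19813322 -0.5398298   0.23135881] [ 7.53437998e-05  9.84572864e-01  1.74975052e-01 -3.77758180e-06] 0.7
```

View pics/t2.png

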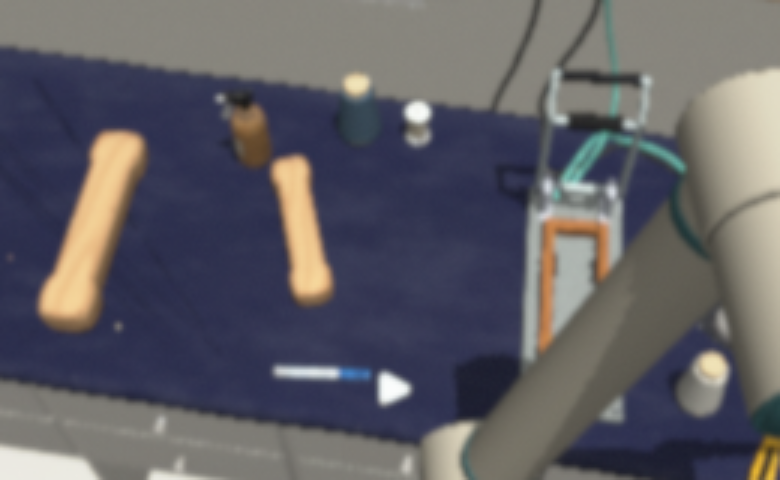

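Candidates: the large clapper at top (202,216), measuring 312x75 mm and 58 mm high, and the small one at (270,216), measuring 237x55 and 44 high. The small one matches the description and shows in the crop at about (303,235). I'm moving over it now.

carry_out:
  delta_pos:
    - [0.875,-1,0]
    - [0.875,-1,0]
    - [0.875,-1,0]
    - [0.875,-1,0]
    - [0.875,-1,0]
    - [0.875,-1,0]
    - [0.875,-1,0]
    - [0.875,-1,0]
    - [0.875,-1,0]
    - [0.875,-1,0]
    - [0.875,-1,0]
    - [0.875,-1,0]
  turn:
    - [0,0,0]
    - [0,0,0]
    - [0,0,0]
    - [0,0,0]
    - [0,0,0]
    - [0,0,0]
    - [0,0,0]
    - [0,0,0]
    - [0,0,0]
    - [0,0,0]
    - [0,0,0]
    - [0,0,0]
  claw: [-1,-1,-1,-1,-1,-1,-1,-1,-1,-1,-1,-1]
  force: 60

```text
clock: 1.9
position: [0.3897, -0.0403, 0.2316]
ee_rot: [-0.001, 0.984, 0.178, 0.001]
contact_force: [0.6, -0.6, 0.5]
width: 0.0852
gripper_force: 0.0
```

carry_out:
  delta_pos:
    - [0.7,-0.77,0]
    - [0.7,-0.77,0]
    - [0.7,-0.77,0]
    - [0.7,-0.77,0]
    - [0.7,-0.77,0]
    - [0.7,-0.77,0]
    - [0.7,-0.77,0]
    - [0.7,-0.77,0]
    - [0.7,-0.77,0]
    - [0.7,-0.77,0]
    - [0.7,-0.77,0]
    - [0.7,-0.77,0]
  turn:
    - [0,0,0]
    - [0,0,0]
    - [0,0,0]
    - [0,0,0]
    - [0,0,0]
    - [0,0,0]
    - [0,0,0]
    - [0,0,0]
    - [0,0,0]
    - [0,0,0]
    - [0,0,0]
    - [0,0,0]
  claw: [-1,-1,-1,-1,-1,-1,-1,-1,-1,-1,-1,-1]

```text
clock: 3.1
position: [0.5454, 0.3401, 0.2314]
ee_rot: [0.001, 0.985, 0.174, -0.0]
contact_force: [0.5, -0.2, -0.3]
width: 0.0856
gripper_force: 0.0
```

```bash
cat > m.py <<'E'
from h import *
def rect(c,xr,yr,zr,show=True):
    d=manip.get_image(c); w=cloud(d)
    m=(w[...,0]>xr[0])&(w[...,0]<xr[1])&(w[...,1]>yr[0])&(w[...,1]<yr[1])&(w[...,2]>zr[0])&(w[...,2]<zr[1])
    P=w[m]; rr=cv2.minAreaRect(P[:,:2].astype(np.float32))
    print(c,len(P),np.round(rr[0],4),np.round(rr[1],4),round(rr[2],2),"z",np.round(np.percentile(P[:,2],[5,50,95]),4)); return d,w
E
python3 - <<'E'
from m import *
p,r,s=tool();print(p,r.as_matrix().round(3).tolist(),s["contact_force"],s["clock"])
for c in("top","wrist"):
  rect(c,(.40,.68),(.25,.42),(.02,.055))
  for q in("tool_block","cutout","lever_hinge","lever_handle","clapper_mid") if c=="top" else ("clapper_mid",):
    print(q,[(np.round(x["point"],3).tolist(),round(x["score"],2)) for x in manip.place_of(c,q)])
d,w=rect("top",(.25,.68),(-.15,.05),(.03,.042))
cv2.imwrite("pics/a.png",np.hstack([cv2.resize(d["image"][190:300,320:420,::-1],(400,440)),cv2.resize(manip.get_image("wrist")["image"][:,:,::-1],(400,440))]))
E
```

```text
[0.54542402 0.34009322 0.23135257] [[0.939, 0.343, -0.0], [0.343, -0.939, -0.001], [-0.001, 0.001, -1.0]] [ 0.53464057 -0.22330288 -0.31084003] 3.1
top 178 [0.4626 0.3127] [0.0571 0.0553] 22.01 z [0.0264 0.0413 0.0485]
tool_block [([0.476, -0.053, 0.002], 0.75)]
cutout [([0.471, -0.056, 0.011], 0.72), ([0.386, -0.226, 0.003], 0.19)]
lever_hinge [([0.645, -0.037, 0.065], 0.64)]
lever_handle [([0.664, -0.037, 0.285], 0.67)]
clapper_mid [([0.495, 0.632, 0.027], 0.61)]
wrist 7975 [0.5606 0.3501] [0.2706 0.0558] 21.97 z [0.0354 0.0419 0.0435]
clapper_mid [([0.496, 0.63, 0.032], 0.82), ([0.542, 0.342, 0.022], 0.64)]
top 607 [ 0.4952 -0.0475] [0.3093 0.0994] 4.02 z [0.0313 0.0364 0.0409]
```

View pics/a.png

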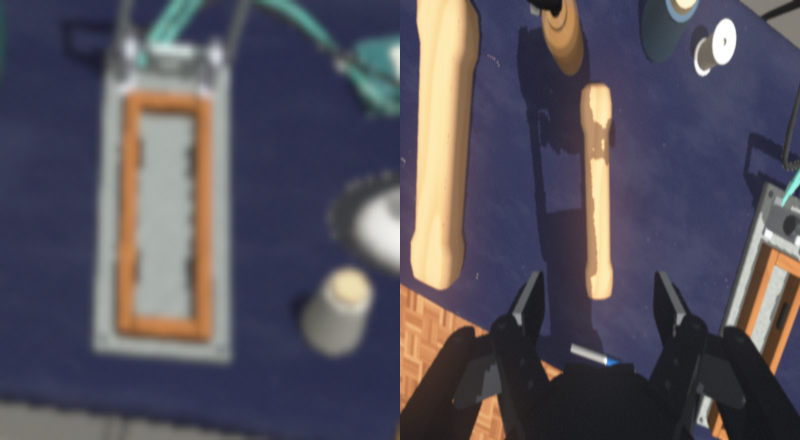

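The left half shows the block clear: the orange rim runs from (165,100) to (165,335), with its ribs visible. In the wrist view on the right the small clapper lies centred between the fingers at about (598,190). Next: descend and grip.

carry_out:
  delta_pos:
    - [-0.003,-0.009,0.12]
    - [-0.003,-0.009,0.24]
    - [-0.003,-0.009,0.36]
    - [-0.003,-0.009,0.45]
    - [-0.003,-0.009,0.5]
    - [-0.003,-0.009,0.53]
    - [-0.003,-0.009,0.5485]
    - [-0.003,-0.009,0.5485]
    - [-0.003,-0.009,0.5485]
    - [-0.003,-0.009,0.5485]
    - [-0.003,-0.009,0.5485]
    - [-0.003,-0.009,0.5485]
  turn:
    - [0,0,-0.064]
    - [0,0,-0.064]
    - [0,0,-0.064]
    - [0,0,-0.064]
    - [0,0,-0.064]
    - [0,0,-0.064]
    - [0,0,-0.064]
    - [0,0,-0.064]
    - [0,0,-0.064]
    - [0,0,-0.064]
    - [0,0,-0.064]
    - [0,0,-0.064]
  claw: [-1,-1,-1,-1,-1,-1,-1,-1,0,1,1,1]
  force: 60

```text
clock: 4.8
position: [0.5445, 0.3453, 0.0138]
ee_rot: [-0.0, 0.981, 0.192, 0.002]
contact_force: [-0.4, -2.0, 6.7]
width: 0.0537
gripper_force: 66.2
```

carry_out:
  delta_pos:
    - [0,0,0]
    - [0,0,0]
    - [0,0,0]
    - [0,0,-0.02]
    - [0,0,-0.05]
    - [0,0,-0.1]
    - [0,0,-0.17]
    - [0,0,-0.25]
    - [0,0,-0.33]
    - [0,0,-0.4]
    - [0,0,-0.4]
    - [0,0,-0.4]
  turn:
    - [0,0,0]
    - [0,0,0]
    - [0,0,0]
    - [0,0,0]
    - [0,0,0]
    - [0,0,0]
    - [0,0,0]
    - [0,0,0]
    - [0,0,0]
    - [0,0,0]
    - [0,0,0]
    - [0,0,0]
  claw: [1,1,1,1,1,1,1,1,1,1,1,1]

```text
clock: 6.0
position: [0.5428, 0.3447, 0.1718]
ee_rot: [-0.0, 0.981, 0.191, 0.0]
contact_force: [0.6, 0.4, -3.6]
width: 0.0542
gripper_force: 65.2
```

Run:
```python
from m import *
p,r,s=tool();print(p,r.as_matrix().round(3).tolist(),s["contact_force"],s["moment"],s["width"],s["clock"])
d,w=rect("scene",(.40,.68),(.24,.45),(.13,.19))
d,w=rect("wrist",(.40,.68),(.24,.45),(.13,.22))
for c in("wrist","scene"):
  manip.get_image(c);print([(np.round(x["point"],3).tolist(),round(x["score"],2)) for x in manip.place_of(c,"clapper_mid")])
snap("wrist","w2.png")
# block: colour-based rim (orange) in top
for c in("top","scene"):
  d=manip.get_image(c); w=cloud(d); hsv=cv2.cvtColor(d["image"],cv2.COLOR_RGB2HSV)
  m=(hsv[...,0]<18)&(hsv[...,1]>110)&(w[...,2]>.028)&(w[...,2]<.045)&(w[...,0]>.3)&(w[...,0]<.68)&(abs(w[...,1]+.05)<.1)
  rr=cv2.minAreaRect(w[m][:,:2].astype(np.float32)); print(c,"rim",m.sum(),rr,np.nanmedian(w[m][:,2]))
```

```text
[0.54284564 0.3447457  0.17181873] [[0.927, 0.376, 0.0], [0.376, -0.927, 0.0], [0.0, 0.0, -1.0]] [ 0.6334802   0.43748086 -3.62873346] [-0.04388681  0.02457946 -0.01192137] 0.05424758122133022 6.0
scene 13 [0.4962 0.2973] [0.1163 0.0078] 13.9 z [0.1728 0.1827 0.1874]
wrist 41443 [0.5789 0.3593] [0.1416 0.1124] 21.75 z [0.1921 0.1983 0.2022]
[([0.495, 0.629, 0.033], 0.94), ([0.54, 0.342, 0.178], 0.67)]
[([0.497, 0.627, 0.027], 0.62)]
top rim 503 ((0.4763428568840027, -0.049296148121356964), (0.27382463216781616, 0.08984774351119995), 4.260168552398682) 0.03637728117253891
scene rim 615 ((0.4743170142173767, -0.050852544605731964), (0.280215322971344, 0.09022196382284164), 4.194453239440918) 0.03413178309895337
```

View pics/w2.png

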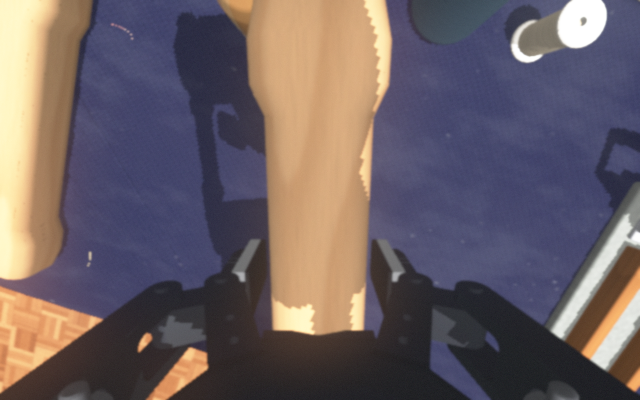

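carry_out:
  delta_pos:
    - [-0.1,0.026,0]
    - [-0.2,0.0525,0]
    - [-0.25,0.18,0]
    - [-0.3,0.3,0]
    - [-0.35,0.42,0]
    - [-0.4,0.53,0]
    - [-0.44,0.64,0]
    - [-0.48,0.74,0]
    - [-0.51,0.81,0]
    - [-0.5275,0.851,0]
    - [-0.5275,0.851,0]
    - [-0.5275,0.851,0]
  turn:
    - [0,0,0.08]
    - [0,0,0.16]
    - [0,0,0.25]
    - [0,0,0.35]
    - [0,0,0.45]
    - [0,0,0.5]
    - [0,0,0.55]
    - [0,0,0.597]
    - [0,0,0.597]
    - [0,0,0.597]
    - [0,0,0.597]
    - [0,0,0.597]
  claw: [1,1,1,1,1,1,1,1,1,1,1,1]

```text
clock: 7.65
position: [0.4755, -0.0498, 0.1719]
ee_rot: [-0.0, 0.999, 0.036, 0.0]
contact_force: [-0.6, 0.2, -2.8]
width: 0.0542
gripper_force: 65.2
```

carry_out:
  delta_pos:
    - [0,0,0.08]
    - [0,0,0.15]
    - [0,0,0.15]
  turn:
    - [0,0,0]
    - [0,0,0]
    - [0,0,0]
  claw: [1,1,1]

```text
clock: 7.95
position: [0.4723, -0.0478, 0.1089]
ee_rot: [-0.001, 0.999, 0.037, -0.004]
contact_force: [-0.6, 0.7, -3.4]
width: 0.0541
gripper_force: 65.2
```

Run:
```python
from m import *
p,r,s=tool();M=r.as_matrix();print(p,M.round(4).tolist(),s["contact_force"],s["moment"],s["width"],s["clock"])
fs=[]
for c in("scene","top","wrist"):
  d=manip.get_image(c); w=cloud(d); hsv=cv2.cvtColor(d["image"],cv2.COLOR_RGB2HSV)
  print(c,[(np.round(x["point"],3).tolist(),round(x["score"],2)) for q in("clapper_mid","tool_block","cutout") for x in manip.place_of(c,q)])
  L=(w-p)@M  # tool coords
  m=(abs(L[...,1])<.035)&(abs(L[...,0])<.2)&(L[...,2]<.015)&(L[...,2]>-.04)&(hsv[...,0]<25)&(hsv[...,1]>50)
  if m.sum(): print("clapper tool x,y range",m.sum(),np.percentile(L[m][:,0],[0,1,99,100]).round(4),np.percentile(L[m][:,1],[1,99]).round(4),np.percentile(L[m][:,2],[1,50,99]).round(4))
  m=(hsv[...,0]<18)&(hsv[...,1]>110)&(w[...,2]>.028)&(w[...,2]<.045)&(w[...,0]>.3)&(w[...,0]<.68)&(abs(w[...,1]+.05)<.1)
  if m.sum()>9: print("rim",m.sum(),cv2.minAreaRect(w[m][:,:2].astype(np.float32)))
  fs.append(cv2.resize(d["image"],(400,250))[:,:,::-1] if c!="scene" else cv2.resize(d["image"][150:300,300:540,::-1],(400,250)))
cv2.imwrite("pics/b.png",np.vstack([np.hstack(fs[:2]),np.hstack([fs[2],fs[2]])]))
```

```text
[ 0.47234471 -0.04783297  0.10889994] [[0.9972, 0.0741, -0.0083], [0.0741, -0.9972, 0.0025], [-0.0081, -0.0031, -1.0]] [-0.60725668  0.73215361 -3.41841855] [0.06398864 0.09010104 0.00345163] 0.05408014730456592 7.95
scene [([0.475, -0.052, 0.117], 0.65), ([0.493, 0.627, 0.031], 0.62), ([0.477, -0.05, -0.003], 0.88), ([0.477, -0.058, 0.012], 0.86), ([0.333, 0.177, -0.002], 0.47)]
clapper tool x,y range 644 [-0.1248 -0.1237  0.0457  0.0899] [-0.0289  0.0263] [-0.0325 -0.0258  0.0031]
rim 460 ((0.47117841243743896, -0.051665790379047394), (0.2788679897785187, 0.08985135704278946), 3.82468318939209)
top [([0.497, 0.634, 0.026], 0.98), ([0.477, -0.047, 0.118], 0.52), ([0.473, -0.05, 0.004], 0.74), ([0.474, -0.053, 0.011], 0.62)]
clapper tool x,y range 270 [-0.1148 -0.1128 -0.0429 -0.0364] [-0.0286  0.0246] [-0.0381 -0.031  -0.0031]
rim 266 ((0.41737645864486694, -0.054834529757499695), (0.1533307582139969, 0.08937221020460129), 3.1533150672912598)
wrist [([0.476, -0.048, 0.12], 0.94), ([0.474, -0.049, 0.121], 0.22)]
clapper tool x,y range 38419 [-0.0273 -0.0204  0.1108  0.1142] [-0.0245  0.0295] [-0.0348 -0.0326 -0.0198]
rim 2694 ((0.49046358466148376, -0.05184154212474823), (0.24732042849063873, 0.09140345454216003), 4.237177848815918)
```

View pics/b.png

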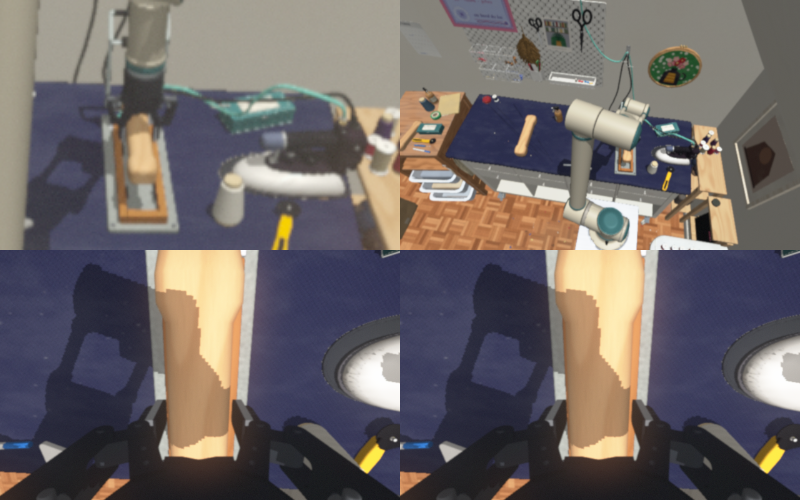

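The scene crop (top left) shows the clapper at (140,155) over the block's rim and aligned with it. The wrist view (below) shows its far end over the block. Lowering slowly.

carry_out:
  delta_pos:
    - [0,0.001,0.06]
    - [0,0.001,0.11]
    - [0,0.001,0.14]
    - [0,0.001,0.155]
    - [0,0.001,0.165]
    - [0,0.001,0.172]
    - [0,0.001,0.178]
    - [0,0.001,0.183]
    - [0,0.001,0.187]
    - [0,0.001,0.187]
  turn:
    - [0,0,0]
    - [0,0,0]
    - [0,0,0]
    - [0,0,0]
    - [0,0,0]
    - [0,0,0]
    - [0,0,0]
    - [0,0,0]
    - [0,0,0]
    - [0,0,0]
  claw: [1,1,1,1,1,1,1,1,1,1]

```text
clock: 9.55
position: [0.4768, -0.0514, 0.0384]
ee_rot: [0.001, 0.999, 0.037, 0.001]
contact_force: [-0.1, -3.4, 4.9]
width: 0.0539
gripper_force: 66.2
```

```bash
cat > c.py <<'E'
from m import *
p,r,s=tool();M=r.as_matrix();print(p,M.round(4).tolist(),s["contact_force"],s["moment"],s["width"],s["clock"])
def chk():
 for c in("scene","top","wrist"):
  d=manip.get_image(c); w=cloud(d); hsv=cv2.cvtColor(d["image"],cv2.COLOR_RGB2HSV)
  print(c,[(np.round(x["point"],3).tolist(),round(x["score"],2)) for x in manip.place_of(c,"clapper_mid")])
  m=(w[...,2]>.045)&(w[...,2]<.075)&(w[...,0]>.3)&(w[...,0]<.65)&(abs(w[...,1]+.05)<.05)&(hsv[...,0]<25)&(hsv[...,1]>50)
  P=w[m]
  if m.sum()>9: print("clap",m.sum(),cv2.minAreaRect(P[:,:2].astype(np.float32)),"z",np.percentile(P[:,2],[5,50,95]).round(4)); A=np.c_[P[:,0]-.475,P[:,1]+.05,np.ones(len(P))]; k=P[:,2]>np.median(P[:,2])-.002; print("near/far top z",[np.percentile(P[(P[:,0]>a)&(P[:,0]<b),2],90).round(4) if ((P[:,0]>a)&(P[:,0]<b)).sum()>5 else None for a,b in((.3,.39),(.43,.5),(.56,.65))])
E
python3 -c "from c import *; chk()"
```

```text
[ 0.47681941 -0.05135875  0.03839738] [[0.9973, 0.0736, 0.0027], [0.0736, -0.9973, -0.0023], [0.0026, 0.0025, -1.0]] [-0.12158794 -3.40008291  4.9037151 ] [-0.35877093  0.29670877 -0.02152001] 0.05390131744213934 9.55
scene [([0.494, 0.629, 0.028], 0.6), ([0.481, -0.053, 0.045], 0.56)]
clap 557 ((0.4565300941467285, -0.04961838200688362), (0.07781170308589935, 0.2103600949048996), 86.669921875) z [0.0506 0.0644 0.0692]
near/far top z [np.float64(0.0674), np.float64(0.0687), None]
top [([0.495, 0.631, 0.022], 0.94), ([0.477, -0.049, 0.047], 0.92)]
clap 427 ((0.46498075127601624, -0.048603177070617676), (0.07659744471311569, 0.21660251915454865), 88.16500091552734) z [0.0529 0.0669 0.072 ]
near/far top z [np.float64(0.07), np.float64(0.071), None]
wrist [([0.473, -0.05, 0.047], 0.95)]
clap 38665 ((0.5165820717811584, -0.04896444454789162), (0.1414196938276291, 0.07951492071151733), 4.436142921447754) z [0.0608 0.0664 0.0678]
near/far top z [None, np.float64(0.0678), np.float64(0.0672)]
```

carry_out:
  delta_pos:
    - [0,0,0.004]
    - [0,0,0.004]
    - [0,0,0.004]
    - [0,0,0.004]
    - [0,0,0.004]
    - [0,0,0.004]
    - [0,0,0.004]
    - [0,0,0.004]
  turn:
    - [0,0,0]
    - [0,0,0]
    - [0,0,0]
    - [0,0,0]
    - [0,0,0]
    - [0,0,0]
    - [0,0,0]
    - [0,0,0]
  claw: [1,1,-0.2,-0.4,-0.7,-1,-1,-1]

```text
clock: 10.65
position: [0.4754, -0.0501, 0.0353]
ee_rot: [-0.0, 0.999, 0.036, -0.0]
contact_force: [-0.4, -0.7, -0.7]
width: 0.0854
gripper_force: 0.0
```

carry_out:
  delta_pos:
    - [0,0,-0.03]
    - [0,0,-0.1]
    - [0,0,-0.2]
    - [0,0,-0.32]
    - [0,0,-0.44]
    - [0,0,-0.5]
    - [0,0,-0.5]
  turn:
    - [0,0,0]
    - [0,0,0]
    - [0,0,0]
    - [0,0,0]
    - [0,0,0]
    - [0,0,0]
    - [0,0,0]
  claw: [-1,-1,-1,-1,-1,-1,-1]

```text
clock: 11.35
position: [0.4781, -0.0507, 0.2396]
ee_rot: [0.001, 0.999, 0.036, 0.004]
contact_force: [0.5, 0.3, -0.8]
width: 0.0855
gripper_force: 0.0
```

Run:
```python
from c import *
chk()
snap("wrist","w3.png")
for c in("top","scene"):
  manip.get_image(c)
  print([(np.round(x["point"],3).tolist(),round(x["score"],2)) for q in("lever_handle","lever_hinge") for x in manip.place_of(c,q)])
```

```text
[ 0.47806641 -0.05071059  0.23962153] [[0.9973, 0.0728, 0.0088], [0.0728, -0.9973, -0.0021], [0.0086, 0.0028, -1.0]] [ 0.51056865  0.27797867 -0.77148244] [-0.01948761  0.02619116  0.01400519] 0.08554361044300388 11.35
scene [([0.497, 0.628, 0.027], 0.84), ([0.48, -0.054, 0.044], 0.76), ([0.346, -0.33, -0.0], 0.58)]
clap 720 ((0.4687162935733795, -0.052589915692806244), (0.23817938566207886, 0.05532689765095711), 4.17845344543457) z [0.0513 0.0633 0.0675]
near/far top z [np.float64(0.0663), np.float64(0.0666), np.float64(0.0663)]
top [([0.492, 0.632, 0.026], 0.9)]
clap 46 ((0.37127214670181274, -0.0723525732755661), (0.019508209079504013, 0.04470423236489296), 46.9880256652832) z [0.0483 0.0604 0.0696]
near/far top z [np.float64(0.0681), None, None]
wrist [([0.475, -0.054, 0.046], 0.94)]
clap 8964 ((0.47668570280075073, -0.05385677516460419), (0.23419354856014252, 0.0559234693646431), 3.769850015640259) z [0.0589 0.0652 0.0668]
near/far top z [np.float64(0.0665), np.float64(0.0666), np.float64(0.0662)]
[([0.665, -0.04, 0.281], 0.38), ([0.644, -0.04, 0.067], 0.69)]
[([0.663, -0.041, 0.29], 0.49), ([0.645, -0.036, 0.069], 0.32), ([0.646, -0.037, 0.067], 0.85), ([0.344, -0.332, 0.002], 0.74)]
```

View pics/w3.png

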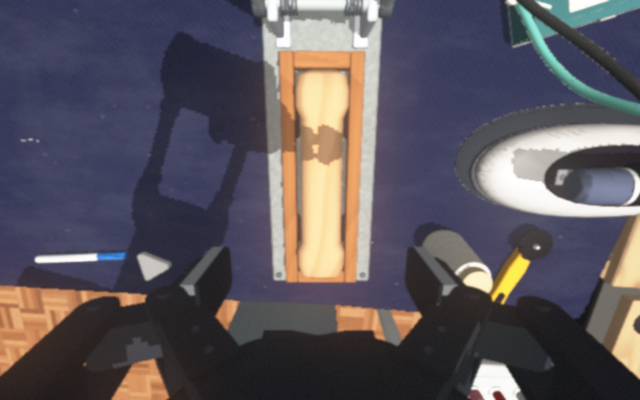

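The wrist view shows the clapper lying in the cutout at (322,170), centred in the rim and level (near and far tops both about 66 mm high). Next is the lever. First I check the joints, to choose which way to turn the wrist.

Run:
```python
from h import *
from scipy.optimize import least_squares
p,r,s=tool();q=np.array(s["qpos"]);print(q.round(3),p,manip.pinch_z, [k for k in dir(manip) if k[0]!='_'])
S=[([0.276,1.505],(np.hypot(.19813,.53983),.23136)),(q[1:3],(np.hypot(*p[:2]),p[2]))]
f=lambda x:np.r_[[ (x[0]*np.sin(a)+x[1]*np.sin(a+b)-rr) for (a,b),(rr,z) in S],[(x[2]+x[0]*np.cos(a)+x[1]*np.cos(a+b)-z) for (a,b),(rr,z) in S]]
print(least_squares(f,[.4,.4,.0]).x)
```

```text
[-0.251  0.127  1.691 -0.     1.324  1.247] [ 0.47561415 -0.05027302  0.2352174 ] 0.0187 ['MotionError', 'get_image', 'get_state', 'pinch_z', 'place_of', 'sign_off', 'spot_in']
[ 0.64013942  0.40957069 -0.29926537]
```

carry_out:
  delta_pos:
    - [0,0,-0.1]
    - [0,0,-0.2]
    - [0,0,-0.3]
    - [0,0,-0.375]
    - [0,0,-0.375]
  turn:
    - [0,0,-0.25]
    - [0,0,-0.5]
    - [0,0,-0.75]
    - [0,0,-1]
    - [0,0,-1]
  claw: [-1,-1,-1,-1,-1]

```text
clock: 12.5
position: [0.4775, -0.0507, 0.3902]
ee_rot: [0.003, 0.956, 0.294, 0.004]
contact_force: [0.1, 0.6, -0.5]
width: 0.0854
gripper_force: 0.0
```

carry_out:
  delta_pos:
    - [0,0,0]
    - [0,0,0]
    - [0,0,0]
    - [0,0,0]
    - [0,0,0]
  turn:
    - [0,0,-0.25]
    - [0,0,-0.5]
    - [0,0,-0.75]
    - [0,0,-1]
    - [0,0,-1]
  claw: [-1,-1,-1,-1,-1]

```text
clock: 13.0
position: [0.4753, -0.0502, 0.3846]
ee_rot: [-0.001, 0.848, 0.531, -0.001]
contact_force: [0.1, 0.1, 0.2]
width: 0.0858
gripper_force: 0.0
```

carry_out:
  delta_pos:
    - [0,0,0]
    - [0,0,0]
    - [0,0,0]
    - [0,0,0]
    - [0,0,0]
    - [0,0,0]
  turn:
    - [0,0,-0.25]
    - [0,0,-0.5]
    - [0,0,-0.75]
    - [0,0,-1]
    - [0,0,-1]
    - [0,0,-1]
  claw: [-1,-1,-1,-1,-1,-1]

```text
clock: 13.6
position: [0.4755, -0.0502, 0.3851]
ee_rot: [-0.0, 0.683, 0.731, -0.0]
contact_force: [0.7, 0.1, 1.0]
width: 0.0856
gripper_force: 0.0
```

carry_out:
  delta_pos:
    - [0,0.1,0]
    - [0,0.2,0]
    - [0,0.3,0]
    - [0,0.4,0.03]
    - [0,0.46,0.07]
    - [0,0.498,0.11]
    - [0,0.498,0.141]
    - [0,0.498,0.141]
    - [0,0.498,0.141]
  turn:
    - [0,0,0]
    - [0,0,0]
    - [0,0,0]
    - [0.1,0,0]
    - [0.25,0,0]
    - [0.4,0,0]
    - [0.5,0,0]
    - [0.5,0,0]
    - [0.5,0,0]
  claw: [-1,-1,-1,-1,-1,-1,-1,-1,-1]

```text
clock: 14.5
position: [0.6744, -0.0358, 0.3284]
ee_rot: [-0.089, 0.676, 0.725, -0.096]
contact_force: [-0.2, -0.5, 0.2]
width: 0.0852
gripper_force: 0.0
```

Run:
```python
from h import *
d=snap("wrist","w4.png")
p,r,s=tool();M=r.as_matrix();print(p,M.round(4).tolist(),np.round(s["qpos"],3),s["contact_force"],s["clock"])
B=np.array([.6638,-.0369,.289]); print("bar in tool",(B-p)@M, px(d,B))
for c in("wrist","top","scene"):
  manip.get_image(c); print([(np.round(x["point"],3).tolist(),round(x["score"],2)) for x in manip.place_of(c,"lever_handle")])
w=cloud(d); m=(abs(w[...,2]-.292)<.014)&(abs(w[...,0]-.664)<.05)&(abs(w[...,1]+.037)<.045); print(m.sum(),np.nanmedian(w[m],0),np.percentile(w[m],[2,98],axis=0))
```

```text
[ 0.67405546 -0.03586374  0.33014133] [[-0.0711, 0.9639, -0.2565], [0.9975, 0.0685, -0.019], [-0.0007, -0.2572, -0.9664]] [-0.128  0.57   0.822 -0.057  2.004 -0.217] [-0.21731608 -0.21438553 -0.26127833] 14.55
bar in tool [-0.00027374  0.00062488  0.04240745] [318, 227]
[([0.664, -0.034, 0.293], 0.57)]
[]
[([0.667, -0.038, 0.287], 0.67)]
3067 [ 0.66839534 -0.03323999  0.29504395] [[ 0.65894656 -0.07975408  0.28942414]
 [ 0.67637466  0.00648914  0.29712247]]
```

View pics/w4.png

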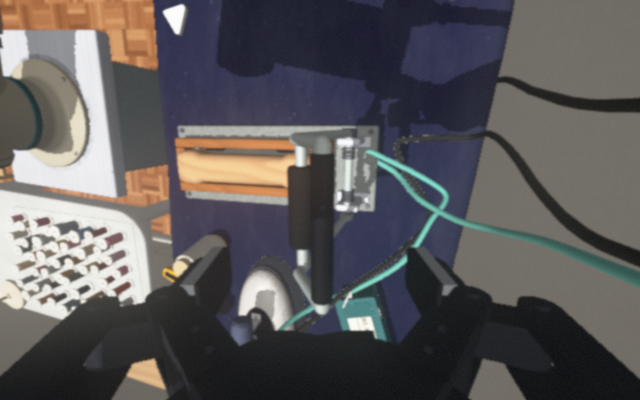

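The bar runs in column 321 from about (321,145) to (321,305), centred between the open fingers, with the roller to its left at (299,205). Descending and gripping.

carry_out:
  delta_pos:
    - [0,0.005,0.05]
    - [0,0.005,0.1]
    - [0,0.005,0.1375]
    - [0,0.005,0.1375]
    - [0,0.005,0.1375]
    - [0,0.005,0.1375]
    - [0,0.005,0.1375]
    - [0,0.005,0.1375]
    - [0,0.005,0.1375]
    - [0,0.005,0.1375]
    - [0,0.005,0.1375]
    - [0,0.005,0.1375]
  turn:
    - [0,0,0]
    - [0,0,0]
    - [0,0,0]
    - [0,0,0]
    - [0,0,0]
    - [0,0,0]
    - [0,0,0]
    - [0,0,0]
    - [0,0,0]
    - [0,0,0]
    - [0,0,0]
    - [0,0,0]
  claw: [-1,-1,-1,-1,-0.6,-0.2,0.2,0.6,1,1,1,1]
  force: 60

```text
clock: 16.05
position: [0.6624, -0.0367, 0.276]
ee_rot: [-0.088, 0.675, 0.726, -0.095]
contact_force: [0.8, -0.1, 3.7]
width: 0.0142
gripper_force: 58.6
```

```bash
cat > lev.py <<'E'
from h import *
ux=np.array([.9974,.0715,0]); H=np.array([.6446,-.0383,.067])
def bar(th): 
    f=np.radians(94.98)-th; return H+.2228*(-np.cos(f)*ux+np.array([0,0,np.sin(f)]))
def rel(ths,tilts,p,M,th0,lift=lambda th:0):
    # tool targets: bar point fixed in tool at off (start), tilt = change about tool x in deg
    off=M.T@(bar(th0)-p)
    for th,t in zip(ths,tilts):
        M2=M@R.from_rotvec([np.radians(t),0,0]).as_matrix()
        tgt=bar(th)-M2@off
        print(round(th,3),(M.T@(tgt-p)/.4).round(4).tolist(),round(t/30,3))
E
python3 - <<'E'
from lev import *
p,r,s=tool();M=r.as_matrix();print(p,s["width"],s["gripper_force"],s["contact_force"],s["moment"],s["clock"]); print("off",M.T@(bar(0)-p))
th=np.arange(1,13)*.06; rel(th,-35*th/1.5,p,M,0)
E
```

```text
[ 0.66241055 -0.03670009  0.27600353] 0.014228057197058074 58.595298528671265 [ 0.75875674 -0.135739    3.72383811] [ 0.01354546 -0.23094014  0.01016685] 16.05
off [-0.0003284  -0.00192399 -0.01289459]
0.06 [0.0, -0.0319, 0.0066] -0.047
0.12 [0.0001, -0.0634, 0.0152] -0.093
0.18 [0.0001, -0.0943, 0.0256] -0.14
0.24 [0.0002, -0.1245, 0.0379] -0.187
0.3 [0.0002, -0.1539, 0.0521] -0.233
0.36 [0.0002, -0.1824, 0.068] -0.28
0.42 [0.0003, -0.2099, 0.0856] -0.327
0.48 [0.0003, -0.2363, 0.1048] -0.373
0.54 [0.0004, -0.2615, 0.1257] -0.42
0.6 [0.0004, -0.2853, 0.148] -0.467
0.66 [0.0005, -0.3078, 0.1717] -0.513
0.72 [0.0005, -0.3288, 0.1968] -0.56
```

carry_out:
  delta_pos:
    - [0,-0.032,0.0066]
    - [0,-0.0634,0.015]
    - [0,-0.0943,0.0256]
    - [0,-0.1245,0.038]
    - [0,-0.154,0.052]
    - [0,-0.1824,0.068]
    - [0,-0.21,0.0856]
    - [0,-0.2363,0.105]
    - [0,-0.2615,0.1257]
    - [0,-0.2853,0.148]
    - [0,-0.3078,0.1717]
    - [0,-0.3288,0.1968]
  turn:
    - [-0.047,0,0]
    - [-0.093,0,0]
    - [-0.14,0,0]
    - [-0.187,0,0]
    - [-0.233,0,0]
    - [-0.28,0,0]
    - [-0.327,0,0]
    - [-0.373,0,0]
    - [-0.42,0,0]
    - [-0.467,0,0]
    - [-0.513,0,0]
    - [-0.56,0,0]
  claw: [1,1,1,1,1,1,1,1,1,1,1,1]

```text
clock: 17.25
position: [0.5168, -0.0472, 0.2346]
ee_rot: [0.013, 0.681, 0.732, 0.014]
contact_force: [3.1, 1.5, 1.8]
width: 0.014
gripper_force: 60.3
```

Run:
```python
from lev import *
for c in("scene","top","wrist"):
  manip.get_image(c); print([(np.round(x["point"],3).tolist(),round(x["score"],2)) for x in manip.place_of(c,"lever_handle")])
p,r,s=tool();M=r.as_matrix();print(p,s["width"],s["gripper_force"],s["contact_force"],s["clock"],bar(.72)); print("bar in tool if .72",M.T@(bar(.72)-p))
th=.72+np.arange(1,12)*.06; rel(th,-35*(th-.72)/1.5,p,M,.72)
```

```text
[([0.518, -0.051, 0.245], 0.96)]
[([0.514, -0.051, 0.243], 0.65)]
[([0.51, -0.046, 0.25], 0.8)]
[ 0.5150506  -0.04732468  0.23383914] 0.01383549397200063 61.96982145309448 [-1.5711398   0.4825492   3.73656676] 17.55 [ 0.51312694 -0.04772483  0.24662305]
bar in tool if .72 [-0.00025611 -0.0015641  -0.01283654]
0.78 [0.0, -0.0262, 0.0197] -0.047
0.84 [0.0001, -0.0511, 0.0409] -0.093
0.9 [0.0001, -0.0747, 0.0636] -0.14
0.96 [0.0001, -0.0969, 0.0877] -0.187
1.02 [0.0001, -0.1176, 0.1131] -0.233
1.08 [0.0001, -0.1367, 0.1398] -0.28
1.14 [0.0002, -0.1542, 0.1676] -0.327
1.2 [0.0002, -0.17, 0.1964] -0.373
1.26 [0.0002, -0.184, 0.2261] -0.42
1.32 [0.0002, -0.1962, 0.2566] -0.467
1.38 [0.0002, -0.2065, 0.2879] -0.513
```

Tracking well: the bar is about where the model puts it. Continuing down.

carry_out:
  delta_pos:
    - [0,-0.026,0.02]
    - [0,-0.051,0.041]
    - [0,-0.0747,0.0636]
    - [0,-0.097,0.0877]
    - [0,-0.1176,0.113]
    - [0,-0.1367,0.14]
    - [0,-0.154,0.1676]
    - [0,-0.17,0.1964]
    - [0,-0.184,0.226]
    - [0,-0.196,0.2566]
    - [0,-0.2065,0.288]
    - [0,-0.2065,0.288]
  turn:
    - [-0.047,0,0]
    - [-0.093,0,0]
    - [-0.14,0,0]
    - [-0.187,0,0]
    - [-0.233,0,0]
    - [-0.28,0,0]
    - [-0.327,0,0]
    - [-0.373,0,0]
    - [-0.42,0,0]
    - [-0.467,0,0]
    - [-0.513,0,0]
    - [-0.513,0,0]
  claw: [1,1,1,1,1,1,1,1,1,1,1,1]

```text
clock: 18.75
position: [0.4376, -0.053, 0.1157]
ee_rot: [0.102, 0.674, 0.723, 0.111]
contact_force: [3.3, 4.3, 2.3]
width: 0.014
gripper_force: 64.5
```

Run:
```python
from lev import *
for c in("scene","top"):
  manip.get_image(c); print([(np.round(x["point"],3).tolist(),round(x["score"],2)) for x in manip.place_of(c,"lever_handle")])
p,r,s=tool();M=r.as_matrix();print(p,s["width"],s["gripper_force"],s["contact_force"],s["clock"],np.round(s["qpos"],2),bar(1.38)); print("bar in tool if 1.38",M.T@(bar(1.38)-p))
th=np.array([1.42,1.46,1.49,1.52,1.55]); rel(th,-35*(th-1.38)/1.5,p,M,1.38)
```

```text
[([0.435, -0.06, 0.131], 0.52)]
[]
[ 0.43783023 -0.05300905  0.11637334] 0.013501068863962394 64.49472427368164 [3.76157965 4.87628435 1.40307356] 18.95 [-0.39  0.04  2.17  0.22  0.67 -0.62] [ 0.43089372 -0.05361983  0.12808233]
bar in tool if 1.38 [-9.88314720e-05 -3.16911038e-03 -1.32489906e-02]
1.42 [-0.0, -0.0113, 0.0187] -0.031
1.46 [-0.0, -0.0218, 0.0379] -0.062
1.49 [-0.0, -0.0292, 0.0526] -0.086
1.52 [-0.0, -0.0361, 0.0675] -0.109
1.55 [-0.0, -0.0426, 0.0826] -0.132
```

carry_out:
  delta_pos:
    - [0,-0.006,0.009]
    - [0,-0.0113,0.0187]
    - [0,-0.017,0.028]
    - [0,-0.022,0.038]
    - [0,-0.0255,0.045]
    - [0,-0.029,0.0526]
    - [0,-0.036,0.0675]
    - [0,-0.036,0.0675]
    - [0,-0.036,0.0675]
  turn:
    - [-0.015,0,0]
    - [-0.031,0,0]
    - [-0.046,0,0]
    - [-0.062,0,0]
    - [-0.074,0,0]
    - [-0.086,0,0]
    - [-0.109,0,0]
    - [-0.109,0,0]
    - [-0.109,0,0]
  claw: [1,1,1,1,1,1,1,1,1]

```text
clock: 19.85
position: [0.4326, -0.0536, 0.0879]
ee_rot: [0.123, 0.67, 0.72, 0.132]
contact_force: [-2.4, 5.0, 20.8]
width: 0.0138
gripper_force: 67.8
```

```bash
cat > e.py <<'E'
from lev import *
from c import chk
ims=[]
for c in("scene","top","wrist"):
  d=manip.get_image(c); print([(np.round(x["point"],3).tolist(),round(x["score"],2)) for x in manip.place_of(c,"lever_handle")]); ims.append(d["image"])
chk()
p,r,s=tool();M=r.as_matrix();print(p,s["width"],s["gripper_force"],s["contact_force"],s["clock"])
for t in (1.42,1.46,1.5,1.53): print("bar in tool if",t,(M.T@(bar(t)-p)).round(4),bar(t).round(4))
cv2.imwrite("pics/e.png",np.hstack([cv2.resize(ims[0][150:300,300:540,::-1],(400,250)),cv2.resize(ims[2][:,:,::-1],(400,250))]))
E
python3 e.py
```

```text
[ 0.43259784 -0.0536373   0.08791064] [[-0.0716, 0.9328, 0.3533], [0.9974, 0.0671, 0.0252], [-0.0002, 0.3542, -0.9352]] [-2.40025829  5.03395446 20.84223327] [ 0.9747486  -0.45562622  0.11242753] 0.013840251427366671 19.85
[([0.427, -0.056, 0.103], 0.84)]
[]
[([0.425, -0.054, 0.107], 0.61)]
scene [([0.482, -0.054, 0.032], 0.69)]
clap 359 ((0.47249841690063477, -0.05577321723103523), (0.2347908765077591, 0.05872044339776039), 3.717560291290283) z [0.0462 0.0524 0.0562]
near/far top z [np.float64(0.0556), np.float64(0.0562), np.float64(0.0524)]
top [([0.499, 0.628, 0.025], 0.86)]
wrist [([0.475, -0.049, 0.033], 0.9)]
clap 15292 ((0.47342783212661743, -0.04150952026247978), (0.2303696572780609, 0.07459357380867004), 3.562983989715576) z [0.0477 0.054  0.0705]
near/far top z [np.float64(0.0548), np.float64(0.074), np.float64(0.0547)]
[ 0.4325995  -0.05361798  0.08790024] 0.01380948259614546 67.84042239189148 [-2.42129374  5.67770176 20.15288283] 20.45
bar in tool if 1.42 [ 0.0001  0.0075 -0.0309] [ 0.4286 -0.0538  0.1195]
bar in tool if 1.46 [ 0.0001  0.0026 -0.0235] [ 0.4267 -0.0539  0.1108]
bar in tool if 1.5 [ 0.0001 -0.002  -0.0158] [ 0.4251 -0.054   0.102 ]
bar in tool if 1.53 [ 0.0001 -0.0052 -0.01  ] [ 0.4242 -0.0541  0.0954]
```

View pics/e.png

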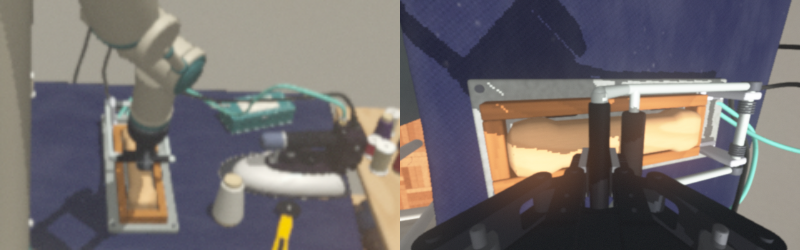

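The scene crop shows the lever down at (145,155), and the wrist view shows the roller at (633,130) across the clapper. The clapper's top reads about 55 mm, which is home. A slight extra press makes sure the lever passes 1.46.

carry_out:
  delta_pos:
    - [0,-0.002,0.005]
    - [0,-0.0035,0.0095]
    - [0,-0.0035,0.0095]
    - [0,-0.0035,0.0095]
    - [0,-0.0035,0.0095]
  turn:
    - [0,0,0]
    - [0,0,0]
    - [0,0,0]
    - [0,0,0]
    - [0,0,0]
  claw: [1,1,1,1,1]

```text
clock: 20.95
position: [0.4328, -0.0537, 0.0874]
ee_rot: [0.125, 0.669, 0.721, 0.133]
contact_force: [-29.2, 5.1, 70.4]
width: 0.0135
gripper_force: 73.9
```

Run:
```python
from lev import *
for c in("scene","wrist"):
  manip.get_image(c); print([(np.round(x["point"],3).tolist(),round(x["score"],2)) for x in manip.place_of(c,"lever_handle")+manip.place_of(c,"clapper_mid")])
p,r,s=tool();M=r.as_matrix();print(p,s["width"],s["gripper_force"],s["contact_force"],s["clock"])
t0=1.5
for t in (1.46,1.5,1.53): print("bar in tool if",t,(M.T@(bar(t)-p)).round(4))
th=t0-np.arange(1,13)*.06; rel(th,35*(t0-th)/1.5,p,M,t0)
```

```text
[([0.426, -0.06, 0.1], 0.6), ([0.495, 0.627, 0.03], 0.79), ([0.48, -0.054, 0.035], 0.64)]
[([0.422, -0.052, 0.108], 0.91), ([0.475, -0.055, 0.034], 0.67)]
[ 0.4328035  -0.05364688  0.08734006] 0.013739573649892948 73.85972142219543 [-29.029983     5.15604098  69.51879073] 21.25
bar in tool if 1.46 [ 0.0001  0.0027 -0.0241]
bar in tool if 1.5 [ 0.0001 -0.0019 -0.0164]
bar in tool if 1.53 [ 0.0002 -0.0052 -0.0106]
1.44 [-0.0001, 0.0166, -0.0283] 0.047
1.38 [-0.0002, 0.0348, -0.0555] 0.093
1.32 [-0.0003, 0.0547, -0.0816] 0.14
1.26 [-0.0004, 0.076, -0.1064] 0.187
1.2 [-0.0005, 0.0989, -0.1298] 0.233
1.14 [-0.0006, 0.123, -0.1518] 0.28
1.08 [-0.0008, 0.1485, -0.1722] 0.327
1.02 [-0.0009, 0.1751, -0.1911] 0.373
0.96 [-0.001, 0.2028, -0.2082] 0.42
0.9 [-0.0011, 0.2315, -0.2237] 0.467
0.84 [-0.0012, 0.2611, -0.2374] 0.513
0.78 [-0.0013, 0.2914, -0.2492] 0.56
```

The wrist force rises to 70 N with no further travel, so the lever is hard on its stop and the clapper is home. Now a slow, controlled return.

carry_out:
  delta_pos:
    - [0,0.0035,-0.0095]
    - [0,0.012,-0.023]
    - [0,0.02,-0.038]
    - [0,0.029,-0.0515]
    - [0,0.038,-0.065]
    - [0,0.048,-0.078]
    - [0,0.058,-0.091]
    - [0,0.068,-0.1035]
    - [0,0.0795,-0.116]
    - [0,0.091,-0.1275]
    - [0,0.102,-0.139]
    - [0,0.1265,-0.161]
  turn:
    - [0,0,0]
    - [0.023,0,0]
    - [0.047,0,0]
    - [0.07,0,0]
    - [0.093,0,0]
    - [0.116,0,0]
    - [0.14,0,0]
    - [0.163,0,0]
    - [0.187,0,0]
    - [0.21,0,0]
    - [0.233,0,0]
    - [0.28,0,0]
  claw: [1,1,1,1,1,1,1,1,1,1,1,1]

```text
clock: 22.45
position: [0.4533, -0.0519, 0.1583]
ee_rot: [0.07, 0.677, 0.729, 0.075]
contact_force: [-0.3, 0.3, -0.5]
width: 0.0139
gripper_force: 63.6
```

```bash
cat > b.py <<'E'
from lev import *
from scipy.optimize import minimize_scalar
for c in("scene","top","wrist"):
  manip.get_image(c); print([(np.round(x["point"],3).tolist(),round(x["score"],2)) for x in manip.place_of(c,"lever_handle")+manip.place_of(c,"clapper_mid")])
p,r,s=tool();M=r.as_matrix();print(p,s["width"],s["gripper_force"],s["contact_force"],s["clock"])
t0=minimize_scalar(lambda t:(M.T@(bar(t)-p))[1]**2,bounds=(0,1.53),method="bounded").x
print("theta by tool-y",t0,(M.T@(bar(t0)-p)).round(4),"tilt",np.degrees(np.arctan2(M[0,2],-M[2,2])).round(1))
th=np.maximum(t0-np.arange(1,13)*.06,-.01); tilt0=np.degrees(np.arcsin(M[0,2])); rel(th,(tilt0+15)*(t0-th)/t0,p,M,t0)
E
python3 b.py
```

```text
[([0.451, -0.055, 0.172], 0.6), ([0.478, -0.057, 0.03], 0.83), ([0.497, 0.631, 0.029], 0.76)]
[([0.743, 0.302, -0.001], 0.29), ([0.494, 0.632, 0.026], 0.89)]
[([0.448, -0.051, 0.174], 0.9), ([0.476, -0.053, 0.035], 0.73)]
[ 0.45365127 -0.0518897   0.15869883] 0.013924142817837996 64.03557300567627 [-5.01440313 -2.11215221  2.68063213] 22.9
theta by tool-y 1.151567207235536 [-0.0001 -0.     -0.0167] tilt 11.8
1.092 [-0.0, 0.0216, -0.0246] 0.047
1.032 [-0.0001, 0.0446, -0.0479] 0.093
0.972 [-0.0001, 0.069, -0.0696] 0.14
0.912 [-0.0001, 0.0946, -0.0899] 0.186
0.852 [-0.0002, 0.1214, -0.1085] 0.233
0.792 [-0.0002, 0.1493, -0.1255] 0.28
0.732 [-0.0003, 0.1781, -0.1407] 0.326
0.672 [-0.0003, 0.2078, -0.1542] 0.373
0.612 [-0.0003, 0.2382, -0.1658] 0.419
0.552 [-0.0004, 0.2692, -0.1755] 0.466
0.492 [-0.0004, 0.3008, -0.1833] 0.512
0.432 [-0.0005, 0.3328, -0.1891] 0.559
```

Still gripped, and the clapper is staying home (centre about 33 mm). Continuing up.

carry_out:
  delta_pos:
    - [0,0.0216,-0.0246]
    - [0,0.0446,-0.048]
    - [0,0.069,-0.0696]
    - [0,0.0946,-0.09]
    - [0,0.1214,-0.1085]
    - [0,0.149,-0.1255]
    - [0,0.178,-0.1407]
    - [0,0.208,-0.154]
    - [0,0.238,-0.166]
    - [0,0.269,-0.1755]
    - [0,0.301,-0.183]
    - [0,0.333,-0.189]
  turn:
    - [0.047,0,0]
    - [0.093,0,0]
    - [0.14,0,0]
    - [0.186,0,0]
    - [0.233,0,0]
    - [0.28,0,0]
    - [0.326,0,0]
    - [0.373,0,0]
    - [0.419,0,0]
    - [0.466,0,0]
    - [0.512,0,0]
    - [0.559,0,0]
  claw: [1,1,1,1,1,1,1,1,1,1,1,1]

```text
clock: 24.1
position: [0.5679, -0.0438, 0.2638]
ee_rot: [-0.029, 0.68, 0.732, -0.032]
contact_force: [-2.4, -1.5, -5.8]
width: 0.0138
gripper_force: 60.3
```

```bash
python3 b.py
```

```text
[([0.573, -0.05, 0.277], 0.82), ([0.386, -0.227, 0.002], 0.31), ([0.479, -0.058, 0.031], 0.7), ([0.494, 0.63, 0.024], 0.61), ([0.67, 0.453, -0.001], 0.55)]
[([0.668, 0.449, 0.003], 0.25), ([0.478, -0.051, 0.036], 0.76), ([0.496, 0.63, 0.026], 0.6)]
[([0.567, -0.042, 0.282], 0.75), ([0.479, -0.053, 0.034], 0.59)]
[ 0.56996227 -0.04361474  0.26405024] 0.013724956085875196 63.23630690574646 [-3.69265857 -1.07301058 12.16957966] 24.55
theta by tool-y 0.42449311026315756 [-0.     -0.     -0.0132] tilt -4.5
0.364 [-0.0, 0.0301, -0.0126] 0.05
0.304 [-0.0001, 0.0609, -0.0233] 0.099
0.244 [-0.0001, 0.0923, -0.0322] 0.149
0.184 [-0.0002, 0.1241, -0.0391] 0.198
0.124 [-0.0002, 0.1563, -0.0441] 0.248
0.064 [-0.0003, 0.1888, -0.0471] 0.297
0.004 [-0.0003, 0.2213, -0.0481] 0.347
-0.01 [-0.0003, 0.2292, -0.048] 0.359
-0.01 [-0.0003, 0.2292, -0.048] 0.359
-0.01 [-0.0003, 0.2292, -0.048] 0.359
-0.01 [-0.0003, 0.2292, -0.048] 0.359
-0.01 [-0.0003, 0.2292, -0.048] 0.359
```

carry_out:
  delta_pos:
    - [0,0.03,-0.0126]
    - [0,0.061,-0.0233]
    - [0,0.0923,-0.032]
    - [0,0.124,-0.039]
    - [0,0.156,-0.044]
    - [0,0.189,-0.047]
    - [0,0.21,-0.048]
    - [0,0.222,-0.048]
    - [0,0.229,-0.048]
    - [0,0.234,-0.048]
    - [0,0.234,-0.048]
    - [0,0.234,-0.048]
  turn:
    - [0.05,0,0]
    - [0.099,0,0]
    - [0.149,0,0]
    - [0.198,0,0]
    - [0.248,0,0]
    - [0.297,0,0]
    - [0.33,0,0]
    - [0.347,0,0]
    - [0.359,0,0]
    - [0.359,0,0]
    - [0.359,0,0]
    - [0.359,0,0]
  claw: [1,1,1,1,1,1,1,1,1,1,1,1]

```text
clock: 25.75
position: [0.6637, -0.0369, 0.2751]
ee_rot: [-0.091, 0.675, 0.726, -0.098]
contact_force: [-3.2, -1.1, 10.0]
width: 0.0137
gripper_force: 67.0
```

```bash
python3 b.py
```

```text
[([0.665, -0.041, 0.293], 0.88), ([0.496, 0.629, 0.027], 0.91), ([0.479, -0.056, 0.032], 0.59)]
[([0.338, 0.275, -0.003], 0.62), ([0.478, -0.052, 0.035], 0.57), ([0.496, 0.632, 0.026], 0.57), ([0.473, -0.053, 0.002], 0.36)]
[([0.664, -0.034, 0.292], 0.82), ([0.388, -0.224, 0.003], 0.36), ([0.477, -0.052, 0.035], 0.94)]
[ 0.6636889  -0.03691581  0.2751279 ] 0.01393929554712399 66.95757865905762 [-3.4201533  -1.02457401  9.335854  ] 26.2
theta by tool-y 5.636542478607916e-06 [-0.     -0.0035 -0.0134] tilt -15.4
-0.01 [-0.0, -0.0354, -0.0218] -21.228
-0.01 [-0.0, -0.0354, -0.0218] -21.228
-0.01 [-0.0, -0.0354, -0.0218] -21.228
-0.01 [-0.0, -0.0354, -0.0218] -21.228
-0.01 [-0.0, -0.0354, -0.0218] -21.228
-0.01 [-0.0, -0.0354, -0.0218] -21.228
-0.01 [-0.0, -0.0354, -0.0218] -21.228
-0.01 [-0.0, -0.0354, -0.0218] -21.228
-0.01 [-0.0, -0.0354, -0.0218] -21.228
-0.01 [-0.0, -0.0354, -0.0218] -21.228
-0.01 [-0.0, -0.0354, -0.0218] -21.228
-0.01 [-0.0, -0.0354, -0.0218] -21.228
```

The lever is at its raised stop, with a measured reaction and the same TCP pose as when I gripped it. Releasing gently and backing off.

carry_out:
  delta_pos:
    - [0,0.003,0]
    - [0,0.003,0]
    - [0,0.003,0]
    - [0,0.003,0]
    - [0,0.003,0]
    - [0,0.003,0]
    - [0,0.003,0]
    - [0,0.003,0]
    - [0,0.003,-0.05]
    - [0,0.003,-0.12]
    - [0,0.003,-0.2]
    - [0,0.003,-0.2]
  turn:
    - [0,0,0]
    - [0,0,0]
    - [0,0,0]
    - [0,0,0]
    - [0,0,0]
    - [0,0,0]
    - [0,0,0]
    - [0,0,0]
    - [0,0,0]
    - [0,0,0]
    - [0,0,0]
    - [0,0,0]
  claw: [0.7,0.5,0.2,-0.2,-0.6,-1,-1,-1,-1,-1,-1,-1]
  force: 20

```text
clock: 27.4
position: [0.6884, -0.035, 0.3537]
ee_rot: [-0.088, 0.675, 0.726, -0.096]
contact_force: [1.0, -0.1, 0.5]
width: 0.0855
gripper_force: 0.0
```

Run:
```python
from h import *
ims=[]
for c in("scene","top","wrist"):
  d=manip.get_image(c); ims.append(d["image"]); print([(np.round(x["point"],3).tolist(),round(x["score"],2)) for x in manip.place_of(c,"lever_handle")+manip.place_of(c,"clapper_mid")])
p,r,s=tool();print(p,s["width"],s["contact_force"],s["clock"])
cv2.imwrite("pics/f.png",np.hstack([cv2.resize(ims[0][100:300,300:540,::-1],(400,333)),cv2.resize(ims[2][:,:,::-1],(400,333))]))
```

```text
[([0.666, -0.042, 0.288], 0.98), ([0.497, 0.631, 0.028], 0.95), ([0.476, -0.055, 0.031], 0.75)]
[([0.644, -0.036, 0.066], 0.34), ([0.498, 0.632, 0.028], 0.95), ([0.474, -0.052, 0.03], 0.62), ([0.647, -0.041, 0.066], 0.53)]
[([0.662, -0.039, 0.293], 0.94), ([0.475, -0.054, 0.035], 0.65)]
[ 0.68625455 -0.03485021  0.34886185] 0.08493865505249157 [-0.22330593 -0.41275856  0.33164756] 27.85
```

View pics/f.png

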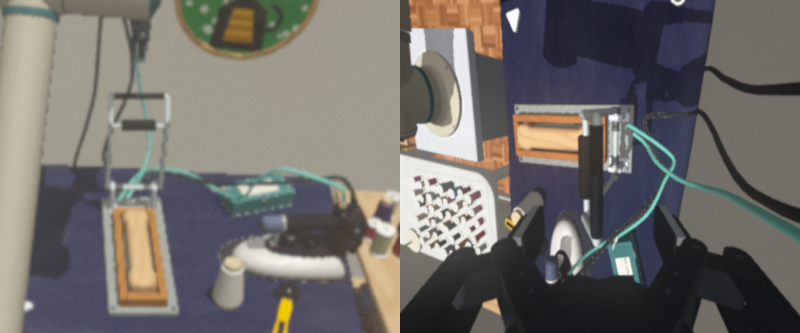

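The scene crop shows the lever raised at (138,110) and the clapper home in the cutout at (140,245). The wrist view shows the gripper clear of the bar. Handing in.

```bash
python3 -c "from rig import manip; print(manip.sign_off())"
```

```text
the job is handed in; nothing more can be done
None
```

The clapper is pressed home in the block, the lever was brought back up slowly to its raised stop and released, and the job is handed in at about 28 s; the hand-in returned no verdict.

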